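Park a freshly decorated pot along the L-shaped slot

ROBOT

A 6-joint arm with a two-finger parallel gripper is mounted at the origin on the work surface. World frame = base frame: x ahead of the robot, y to its left, z up, the work surface at z = 0. Lengths are in m, angles in rad, forces in N, time in s.
With the tool pointing down it reaches from about 0.3 to 0.85 m from the base axis. Payload 4.2 kg.
Tool frame: the origin (TCP) lies between the finger pads; the fingertips stand 19 mm ahead of it and the grasp point (between the pads) is the TCP (ctrl.tips_ahead is the distance from the TCP to the fingertips, in m); z points along the fingers, y is the direction in which the jaws open and shut (so a half turn about z gives the same grasp; the last joint's range is limited). The gripper opens to 91 mm and grips with 3 to 60 N. Pads are 32 mm wide; open, the fingers measure 118 mm over their backs; the gripper's body (76 mm by 178 mm) begins 60 mm behind the grasp point.
Start: joints at [-1.157, 0.32, 1.565, -0, 1.257, -0.02], TCP at [0.242, -0.522, 0.233] pointing down, gripper open.
Joint ranges: [-3.11, 3.11], [-0.84, 2.01], [0.21, 2.61], [-1.34, 4.49], [0.05, 2.63], [-2.56, 2.56]. Speed limits (rad/s): [2.57, 2.57, 3.14, 3.14, 3.14, 3.14].

INTERFACE

Orientations are given as a unit quaternion [x, y, z, w].
In Python, from plant import ctrl gives the robot as it stands.
- The arm moves only by the shell command python3 -m handwheel 'ROWS' [FORCE]. ROWS is JSON, a list of rows, each an object of numbers: "tx", "ty", "tz": the shift along the tool's x, y, z in m; "ax", "ay", "az": the turn, a rotation vector about the tool's x, y, z in degrees; "fingers": the opening in per cent of the stroke, from 0 (shut) to 100 (fully open). A call has 1 to 5 rows; each row is the pose to reach, as a shift and turn from the pose measured when the call began, along the tool's axes at that moment; what a row does not reach only later rows make up. A row lasts 1/8 s, in which the tool goes at most 62.5 mm and 10.7 degrees, less where a joint would pass 70% of its speed; a pose out of reach is approached as far as the arm can. A call with a gripper value outside its range is refused whole. The fingers move at their own pace and stop on an object; FORCE is the grip in N (left out, the last holds). Time passes only in rows, so rows that repeat a pose let the fingers close. It gives the time, the measured TCP pose, the force and the opening at its end, in the units of the state.
- ctrl.get_obs(): the state, without advancing time (a new reading comes with each control period).
- ctrl.capture(name): name is "side" or "top"; returns a dict with "color" (420x560x3 uint8, blue, green, red), "fx", "fy", "cx", "cy" (pixels), "R" (3x3) and "t" (3): a world point X has camera coordinates R X + t. Camera axes: x right, y down, z forward; pixel columns grow to the right and rows downward; lengths in m; the calibration is good to about 2 mm. A picture is of the moment at which its call begins. There is no depth.
- ctrl.job_done(): hands the job in, once; it reports no verdict.
Trained networks look in a picture, given as the dict that the camera call returned (one of the last four; its "shot" number tells which), for a name from the list of things; names that differ only in an ending like _2 or _b are one class to them, and where a whole thing is asked for, a point or a joint stands for the part that bears it (a point fixed in the world has none). Each returns a list of dicts, best first, with "confidence" (0 to 1); they miss things now and then, are a little off and sometimes report something else, mostly with a low value. They report only what shows in the picture. A call takes as long as a camera call. They do not tell look-alikes from the thing itself.
- ctrl.regions_of(label, picture): "region" (420x560 bool, what is visible of it).
- ctrl.spot_point(label, picture): "centre" ([x, y, z] in m, in world coordinates, good to about 4 mm: a listed point, or the origin of a listed thing).
The state is a dict: "t": time; "joint_pos": joint angles; "qvel": joint speeds; "joint_torque": joint torques, N m; "tcp_pos": TCP position; "orientation": TCP orientation; "contact_force": force on the tool from outside, world axes, zero at the start; "moment": the same for the moment, N m; "opening": opening from 0.0 (shut) to 1.0 (fully open).
Only numpy, scipy, OpenCV 4.12 (cv2) and the standard library are available. Lean on these libraries where they do the work, as an engineer would, in place of code of your own. Each camera call takes 0.05 s, during which the arm holds its last target.

TASK

Park the freshly decorated pot for drying: with a fingertip against the rim of the round plaster bat it stands on, push the bat so that the pin under it runs along the L-shaped slot, turns the corner, and goes on until it is fully home at the slot's far end. Push gently, never touch the soft pot or let it slide off the middle of the bat, do not lift the bat's pin out of the slot, and leave the beaker, bowl and jar where they stand.

Things in the scene. Friction and masses are not known exactly. Their poses are not given: they have to be found in the camera images.
- board: fixed square wooden board, 230 x 230 mm, 26 mm high, flat top with one L-shaped slot (20 mm wide, 20 mm deep, square ends, dark floor). Origin: centre of its underside, z up. x: direction of the slot's first leg (start to corner); y: direction of the second leg (corner to end). Turned so that the first leg points anywhere from away from the robot to the robot's right.
- slot_start (a point): on the board's top surface: centre of the pin when it is hard against the first end of the slot; board frame (-57, -55, 26) mm. The pin starts up to about 30 mm from here, on the first leg.
- slot_corner (a point): on the board's top surface: centre of the pin when it is hard against the far wall at the slot's corner and midway across the first leg; board frame (57, -55, 26) mm
- slot_end (a point): on the board's top surface: centre of the pin when it is fully home at the far end of the second leg, resting against the outer side wall; board frame (57, 57, 26) mm. The pin has 2 mm play either side of the slot's centre line.
- bat: loose round plaster disc, 104 mm across, 16 mm thick, about 0.3 kg, lying flat on the board. Origin: centre of its underside, on the axis of the steel pin (16 mm diameter, 15 mm long) that hangs from it into the slot. z up; its heading does not matter. It slides with plain friction (some 2 to 6 N) and stays where it is left.
- pot_centre (a point): centre, half-way up, of the loose clay pot (60 mm tall, 70 mm across at its widest, foot 52 mm across, about 0.2 kg) that stands in the middle of the bat; its top is 102 mm above the work surface. 17 mm of bare rim is left around it.
- beaker_mid (a point): loose white beaker, 48 mm across, 50 mm tall, standing on the board inside the bend of the L, about 68 mm from the board's centre in -x and +y of the board; this point is on its axis, 25 mm above its underside
- bowl_mid (a point): loose clay bowl, 110 mm across, 50 mm tall, on the work surface to one side of the board; this point is on its axis, 25 mm above its underside
- jar_mid (a point): loose grey jar with a white cap, 64 mm across, 85 mm tall, on the work surface to the other side of the board; this point is on its axis, 25 mm above its underside
Mind the look-alikes: they are no part of the job. Of the things that look like the bat, the largest one is meant. What is shaped like the part that bears pot_centre but pink is not meant.

How it is judged:
On the way:
1. the pin has run along the first leg to the slot's corner (within 10 mm) (horizontal distance between bat and slot_corner below 0.01 m), for 0.05 s.
At the end, for the whole second after the job is handed in: The pin's axis is within 8 mm of the slot's far end, the bat lies flat on the board and at rest, the pot stands upright on it within 14 mm of its middle, and the beaker, bowl and jar are within 10 mm of where they stood (horizontal distance between bat and slot_end below 0.008 m and z of bat in the frame of slot_end below 0.003 m and angle between bat's own z axis and vertical below 0.06 rad and linear speed of bat below 0.01 m/s and horizontal distance between pot_centre and bat below 0.014 m and angle between pot_centre's own z axis and vertical below 0.1 rad and distance of each of beaker_mid, bowl_mid, jar_mid from where it was at the start of the episode below 0.01 m); the robot touches nothing.
It fails at once if the pot is touched by the fingers or the arm (contact force between any of the fingers, the arm and pot above 0.5 N).
It fails at once if the bat is lifted more than 8 mm off the board (z of bat in the frame of slot_end above 0.008 m).
It fails at once if the bat is pushed with more than 50 N (contact force between the fingers and bat above 50 N).
It fails at once if the pot slides more than 20 mm from the bat's middle or tips (horizontal distance between pot_centre and bat above 0.02 m or angle between pot_centre's own z axis and vertical above 0.3 rad).
It fails at once if a bystander is moved more than 20 mm (distance of any of beaker_mid, bowl_mid, jar_mid from where it was at the start of the episode above 0.02 m).
It also fails if it takes over 58 s, if anything falls off the work surface, if the arm or the gripper's body presses on something with over 40 N, if the wrist force passes 120 N, or if a joint passes its speed limit or range.

## Working session

There is one attempt and no reset: what is moved stays moved. The work goes in short steps, Python scripts to look and compute and a shell command to move; the robot and the scene stay as the last step left them, time stands still between calls to the robot, and variables do not carry over. Pictures are saved under pics/ and viewed, and the job is handed in when it is done.

```bash
ls; mkdir -p pics
cat > h.py <<'E'
import numpy as np, cv2
from plant import ctrl
def snap(n,f):
    p=ctrl.capture(n); cv2.imwrite('pics/'+f,p['color']); return p
def proj(p,X):
    c=np.array(p['R'])@np.array(X)+np.array(p['t']); return [p['fx']*c[0]/c[2]+p['cx'],p['fy']*c[1]/c[2]+p['cy']]
def ray(p,u,v,z):
    R=np.array(p['R']);t=np.array(p['t']);o=-R.T@t
    d=R.T@np.array([(u-p['cx'])/p['fx'],(v-p['cy'])/p['fy'],1]); return o+d*(z-o[2])/d[2]
E
python3 - <<'E'
from h import *
np.set_printoptions(precision=4,suppress=True)
for n in ['top','side']:
    p=snap(n,n+'0.png')
    print(n, 'cam at', -np.array(p['R']).T@np.array(p['t']))
    for l in ['board','slot_start','slot_corner','slot_end','bat','pot_centre','beaker_mid','bowl_mid','jar_mid']:
        for r in ctrl.spot_point(l,p): print(l,round(r['confidence'],2),np.array(r['centre']), np.round(proj(p,r['centre'])))
o=ctrl.get_obs(); print({k:np.round(v,4) for k,v in o.items()})
E
```

```text
pics
top cam at [ 0.463  -0.0045  1.3533]
slot_start 0.94 [ 0.5367 -0.0626  0.027 ] [311. 204.]
slot_corner 0.75 [ 0.5344 -0.1771  0.0267] [350. 205.]
slot_end 0.89 [ 0.6477 -0.1773  0.0236] [349. 167.]
bat 0.91 [ 0.5351 -0.0915  0.0285] [320. 204.]
bat 0.84 [ 0.4078 -0.1029  0.0123] [324. 248.]
pot_centre 0.92 [ 0.3814 -0.2495  0.0294] [375. 257.]
pot_centre 0.88 [ 0.5308 -0.0888  0.071 ] [320. 205.]
beaker_mid 0.79 [ 0.6623 -0.0563  0.0523] [309. 160.]
bowl_mid 0.63 [ 0.5746 -0.4386  0.023 ] [438. 192.]
jar_mid 0.7 [0.5211 0.3903 0.0222] [158. 208.]
jar_mid 0.66 [ 0.5713 -0.4363  0.022 ] [438. 193.]
side cam at [0.1068 0.6141 0.8314]
board 0.6 [ 0.5949 -0.1268 -0.0003] [279. 194.]
board 0.46 [ 0.5359 -0.0653  0.028 ] [285. 209.]
board 0.2 [ 0.6474 -0.1819  0.0273] [275. 168.]
slot_start 0.55 [ 0.5358 -0.066   0.0263] [286. 209.]
slot_start 0.28 [ 0.5741 -0.438   0.024 ] [343. 133.]
slot_corner 0.84 [ 0.5362 -0.1775  0.0252] [309. 185.]
slot_corner 0.72 [ 0.5748 -0.4335  0.0227] [342. 134.]
slot_end 0.93 [ 0.6446 -0.1778  0.0274] [275. 169.]
slot_end 0.2 [0.525 0.39  0.025] [160. 35
[... 342 characters left out ...]
185.]
beaker_mid 0.51 [ 0.5322 -0.0665  0.0272] [287. 210.]
beaker_mid 0.21 [ 0.575  -0.4368  0.0235] [342. 133.]
bowl_mid 0.8 [ 0.574  -0.4367  0.0246] [343. 133.]
jar_mid 0.61 [0.5238 0.3894 0.0248] [160. 351.]
{'t': np.float64(1.0), 'joint_pos': array([-1.157 ,  0.3196,  1.5645, -0.    ,  1.2574, -0.02  ]), 'qvel': array([ 0.0014, -0.0003, -0.0003,  0.001 ,  0.    , -0.    ]), 'joint_torque': array([  0.0006, -41.2355, -23.223 ,   0.0731,   0.0376,   0.    ]), 'tcp_pos': array([ 0.2417, -0.5218,  0.233 ]), 'orientation': array([0.9766, 0.2152, 0.    , 0.0001]), 'contact_force': array([ 0.2633, -0.7871,  0.1375]), 'moment': array([-0.0201, -0.    , -0.0445]), 'opening': np.float64(1.0052)}
```

View pics/top0.png

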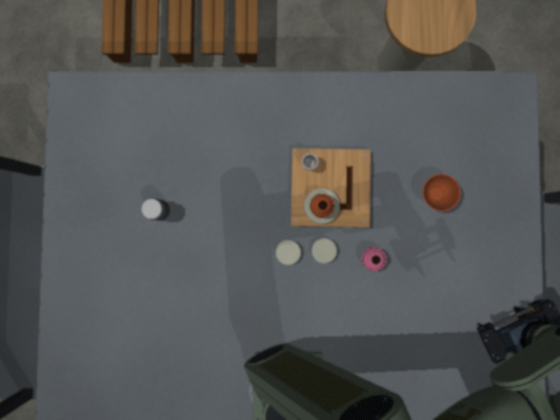

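View pics/side0.png

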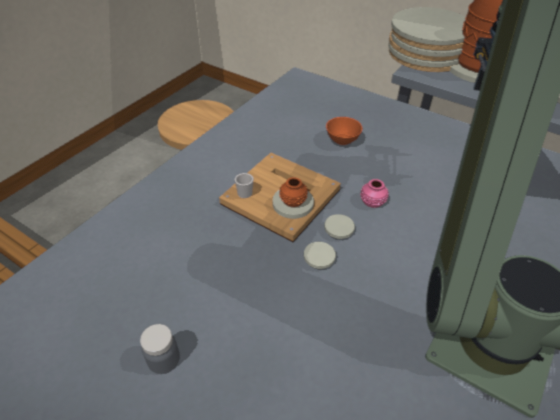

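The top view shows the board at about (331,187). Its first leg runs right (world −y) from the pot at (322,205), and the second leg runs up (+x) along column 349 to row 167. The pink pot at (375,259) and the small discs at (288,252) and (324,250) are decoys. Next I'll refine the geometry.

```bash
cat > view.py <<'E'
from h import *
import sys
def board_fit(pics_pts):
    from scipy.optimize import least_squares
    def f(a):
        r=[]
        for p,pts in pics_pts:
            for X,uv in pts:
                c,s=np.cos(a[2]),np.sin(a[2])
                r+=list(np.array(proj(p,[a[0]+c*X[0]-s*X[1],a[1]+s*X[0]+c*X[1],X[2]]))-uv)
        return r
    return least_squares(f,[0.591,-0.12,-np.pi/2])
E
python3 - <<'E'
from view import *
p=snap('top','top1.png'); s=snap('side','side1.png')
c=np.array([0.591,-0.12]);
for q,n,(u,v,w,h) in [(p,'top1z.png',(280,140,100,100)),(s,'side1z.png',(210,145,140,100))]:
    z=cv2.resize(q['color'][v:v+h,u:u+w],None,fx=5.7,fy=5.7,interpolation=cv2.INTER_CUBIC)
    th=-np.pi/2
    def B(x,y,zz): return [c[0]+np.cos(th)*x-np.sin(th)*y,c[1]+np.sin(th)*x+np.cos(th)*y,zz]
    def P(X): a=proj(q,X); return tuple(int(round((a[i]+.5-(u,v)[i])*5.7)) for i in (0,1))
    L=lambda pts,col: cv2.polylines(z,[np.array([P(X) for X in pts])],True,col,1)
    L([B(a,b,.026) for a,b in [(-.115,-.115),(.115,-.115),(.115,.115),(-.115,.115)]],(255,0,0))
    L([B(a,b,.026) for a,b in [(-.065,-.065),(.065,-.065),(.065,.065),(.045,.065),(.045,-.045),(-.065,-.045)]],(0,255,0))
    b=(0.535,-0.094); L([[b[0]+.052*np.cos(t),b[1]+.052*np.sin(t),.042] for t in np.linspace(0,6.28,60)],(0,0,255))
    cv2.imwrite('pics/'+n,z)
E
```

```text
(no output)
```

View pics/top1z.png

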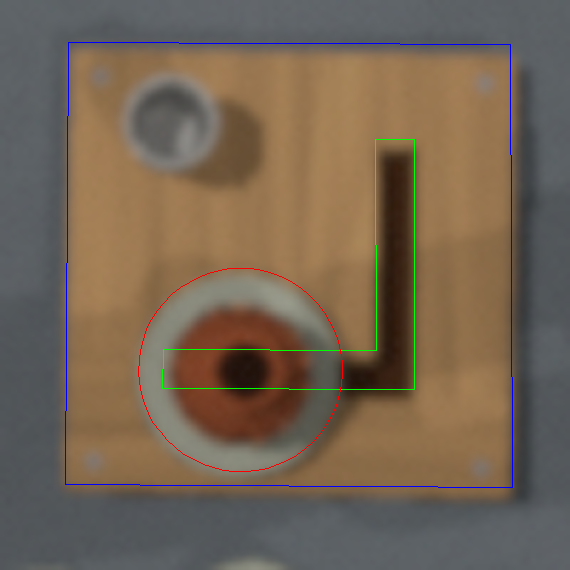

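View pics/side1z.png

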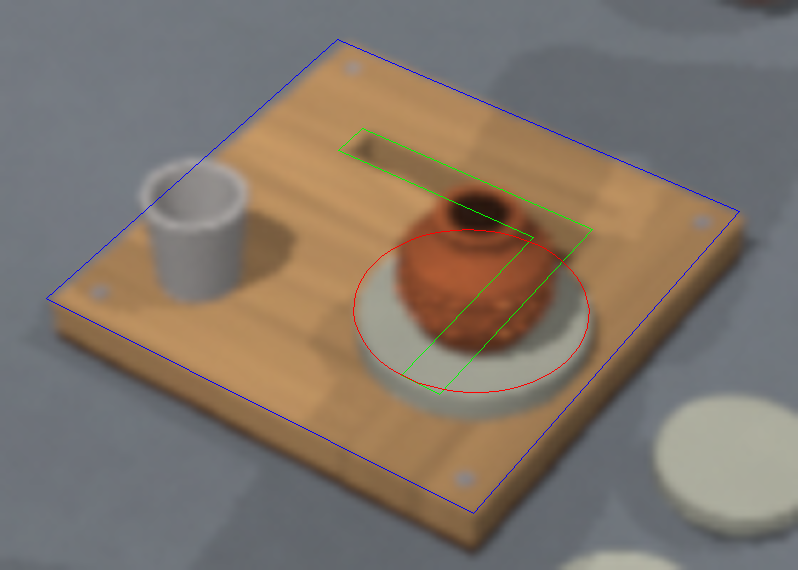

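```bash
cat > go.py <<'E'
from h import *
from scipy.spatial.transform import Rotation as Ro
import sys
# python3 go.py x y z yawdeg : tool shift/turn from here (tool z down)
o=ctrl.get_obs(); T=Ro.from_quat(o['orientation'])
np.set_printoptions(precision=2,suppress=True)
print('t',round(float(o['t']),2),'tcp mm',np.array(o['tcp_pos'])*1000,'F',np.array(o['contact_force']),'yaw',np.degrees(np.arctan2(*T.as_matrix()[[1,0],0])),'q',np.array(o['joint_pos']))
if len(sys.argv)>1:
    x,y,z,w=map(float,sys.argv[1:]); w=np.radians(w)
    G=Ro.from_matrix(np.array([[np.cos(w),np.sin(w),0],[np.sin(w),-np.cos(w),0],[0,0,-1]]))
    print('shift mm',T.inv().apply(np.array([x,y,z])-o['tcp_pos'])*1000,'turn deg',np.degrees((T.inv()*G).as_rotvec()))
E
python3 go.py 0.532 -0.011 0.2 90
```

```text
t 1.1 tcp mm [ 241.69 -521.75  232.99] F [-0.55  0.28 -0.22] yaw 24.853286747302317 q [-1.16  0.32  1.56  0.    1.26 -0.02]
shift mm [ 478.09 -341.43   32.95] turn deg [  0.01   0.   -65.15]
```

```bash
python3 -m handwheel '[{"tx":0.04,"ty":-0.03,"tz":0,"az":-6,"fingers":0},{"tx":0.09,"ty":-0.06,"tz":0.005,"az":-14,"fingers":0},{"tx":0.14,"ty":-0.1,"tz":0.01,"az":-22,"fingers":0},{"tx":0.19,"ty":-0.135,"tz":0.015,"az":-30,"fingers":0},{"tx":0.24,"ty":-0.17,"tz":0.02,"az":-38,"fingers":0}]' 20; python3 go.py 0.532 -0.011 0.2 90
```

```text
t 1.1 tcp mm [ 241.69 -521.75  232.99] F [-0.55  0.28 -0.22] yaw 24.853286747302317 q [-1.16  0.32  1.56  0.    1.26 -0.02]
shift mm [ 478.09 -341.43   32.95] turn deg [  0.01   0.   -65.15]schema error: expected keys tx, ty, tz, ax, ay, az, fingers
```

```bash
python3 -m handwheel '[{"tx":0.04,"ty":-0.03,"tz":0,"ax":0,"ay":0,"az":-6,"fingers":0},{"tx":0.09,"ty":-0.06,"tz":0.005,"ax":0,"ay":0,"az":-14,"fingers":0},{"tx":0.14,"ty":-0.1,"tz":0.01,"ax":0,"ay":0,"az":-22,"fingers":0},{"tx":0.19,"ty":-0.135,"tz":0.015,"ax":0,"ay":0,"az":-30,"fingers":0},{"tx":0.24,"ty":-0.17,"tz":0.02,"ax":0,"ay":0,"az":-38,"fingers":0}]' 20; python3 go.py 0.532 -0.011 0.2 90
```

```text
t: 1.72
tcp_pos: [0.3888, -0.2649, 0.2131]
orientation: [0.852, 0.523, 0.0, 0.001]
contact_force: [1.4, -0.7, 0.0]
opening: 0.482
t 1.73 tcp mm [ 388.77 -264.94  213.1 ] F [ 1.37 -0.73  0.01] yaw 63.09349486378254 q [-0.62  0.17  1.82  0.    1.15 -0.15]
shift mm [291.27  12.79  13.08] turn deg [  0.06   0.02 -26.91]
```

```bash
python3 -m handwheel '[{"tx":0.06,"ty":0.003,"tz":0.003,"ax":0,"ay":0,"az":-6,"fingers":0},{"tx":0.12,"ty":0.006,"tz":0.006,"ax":0,"ay":0,"az":-12,"fingers":0},{"tx":0.18,"ty":0.009,"tz":0.009,"ax":0,"ay":0,"az":-18,"fingers":0},{"tx":0.24,"ty":0.011,"tz":0.012,"ax":0,"ay":0,"az":-24,"fingers":0},{"tx":0.291,"ty":0.013,"tz":0.013,"ax":0,"ay":0,"az":-27,"fingers":0}]' 20; python3 go.py 0.532 -0.009 0.05 90
```

```text
t: 2.35
tcp_pos: [0.5329, -0.0092, 0.2001]
orientation: [0.705, 0.709, 0.0, 0.001]
contact_force: [1.5, -0.3, -0.1]
opening: 0.01
t 2.35 tcp mm [532.93  -9.2  200.06] F [ 1.52 -0.29 -0.12] yaw 90.26637280199441 q [-0.04  0.28  1.71 -0.    1.15 -0.04]
shift mm [  0.31  -1.14 150.06] turn deg [0.08 0.04 0.27]
```

```bash
python3 -m handwheel '[{"tx":0,"ty":-0.001,"tz":0.04,"ax":0,"ay":0,"az":0,"fingers":0},{"tx":0,"ty":-0.001,"tz":0.08,"ax":0,"ay":0,"az":0,"fingers":0},{"tx":0,"ty":-0.001,"tz":0.115,"ax":0,"ay":0,"az":0,"fingers":0},{"tx":0,"ty":-0.001,"tz":0.138,"ax":0,"ay":0,"az":0,"fingers":0},{"tx":0,"ty":-0.001,"tz":0.148,"ax":0,"ay":0,"az":0,"fingers":0}]'; python3 go.py 0.532 -0.026 0.051 90
python3 - <<'E'
from h import *
p=snap('side','side2.png');t=snap('top','top2.png')
a=cv2.resize(p['color'][130:270,180:380],None,fx=3,fy=3,interpolation=2)
b=cv2.resize(t['color'][120:260,270:385],None,fx=3,fy=3,interpolation=2)
cv2.imwrite('pics/c2.png',np.hstack([a[:, :450],b]))
E
```

```text
t: 2.98
tcp_pos: [0.5315, -0.0093, 0.0508]
orientation: [0.705, 0.709, -0.0, -0.0]
contact_force: [1.1, 0.5, -0.5]
opening: 0.007
t 2.98 tcp mm [531.51  -9.27  50.84] F [ 1.09  0.45 -0.46] yaw 90.26859257997027 q [-0.04  0.44  1.91 -0.    0.8  -0.04]
shift mm [-16.73   0.41  -0.15] turn deg [-0.04  0.03  0.27]
```

View pics/c2.png

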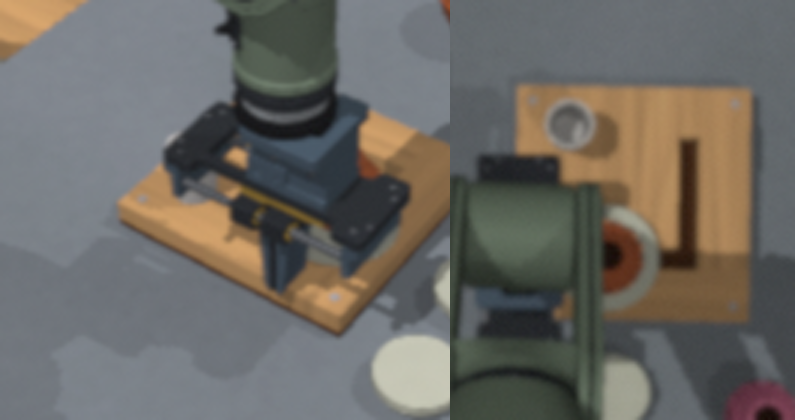

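The fingertips are down on the board beside the bat, at the lower left of the pot. The pot and beaker are clear. Starting the push.

```bash
python3 -m handwheel '[{"tx":-0.004,"ty":0,"tz":0,"ax":0,"ay":0,"az":0,"fingers":0},{"tx":-0.008,"ty":0,"tz":0,"ax":0,"ay":0,"az":0,"fingers":0},{"tx":-0.012,"ty":0,"tz":0,"ax":0,"ay":0,"az":0,"fingers":0},{"tx":-0.015,"ty":0,"tz":0,"ax":0,"ay":0,"az":0,"fingers":0},{"tx":-0.018,"ty":0,"tz":0,"ax":0,"ay":0,"az":0,"fingers":0}]'; python3 go.py 0.532 -0.11 0.051 90
python3 -m handwheel '[{"tx":-0.003,"ty":0,"tz":0,"ax":0,"ay":0,"az":0,"fingers":0},{"tx":-0.006,"ty":0,"tz":0,"ax":0,"ay":0,"az":0,"fingers":0},{"tx":-0.009,"ty":0,"tz":0,"ax":0,"ay":0,"az":0,"fingers":0},{"tx":-0.012,"ty":0,"tz":0,"ax":0,"ay":0,"az":0,"fingers":0},{"tx":-0.015,"ty":0,"tz":0,"ax":0,"ay":0,"az":0,"fingers":0}]'; python3 go.py 0.532 -0.11 0.051 90
python3 - <<'E'
from h import *
p=snap('side','side3.png');t=snap('top','top3.png')
a=cv2.resize(p['color'][130:270,180:380],None,fx=3,fy=3,interpolation=2)
b=cv2.resize(t['color'][120:260,270:385],None,fx=3,fy=3,interpolation=2)
cv2.imwrite('pics/c3.png',np.hstack([a[:, :450],b]))
for q in (p,t):
  for l in ('bat','pot_centre'):
    for r in ctrl.spot_point(l,q): print(l,round(r['confidence'],2),np.round(r['centre'],4))
E
```

```text
t: 3.7
tcp_pos: [0.5321, -0.0269, 0.0518]
orientation: [0.706, 0.708, 0.0, -0.0]
contact_force: [0.7, 4.6, 1.8]
opening: 0.004
t 3.7 tcp mm [532.13 -26.92  51.78] F [0.66 4.56 1.75] yaw 90.21291121174104 q [-0.07  0.44  1.9   0.    0.8  -0.08]
shift mm [-83.08  -0.44   0.73] turn deg [ 0.04 -0.04  0.21]
t: 4.32
tcp_pos: [0.5322, -0.042, 0.0518]
orientation: [0.706, 0.708, 0.001, -0.0]
contact_force: [0.7, 3.4, 0.9]
opening: 0.006
t 4.33 tcp mm [532.23 -42.03  51.79] F [0.67 3.41 0.93] yaw 90.21170712046545 q [-0.1   0.44  1.9   0.    0.8  -0.11]
shift mm [-67.97  -0.48   0.74] turn deg [ 0.04 -0.05  0.21]
bat 0.78 [0.3983 0.0008 0.0083]
bat 0.69 [ 0.4016 -0.1019  0.0062]
bat 0.42 [ 0.5325 -0.1092  0.0265]
pot_centre 0.93 [ 0.3759 -0.2476  0.0277]
pot_centre 0.46 [ 0.5309 -0.1094  0.0736]
bat 0.73 [ 0.5288 -0.1101  0.0248]
pot_centre 0.52 [ 0.5315 -0.1088  0.0732]
```

View pics/c3.png

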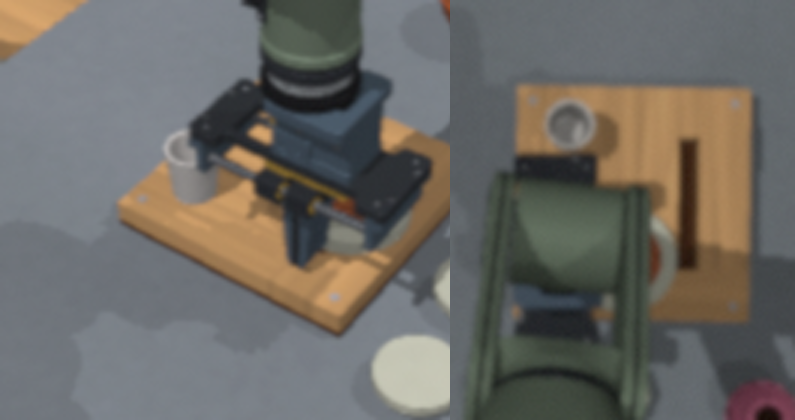

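The fingertip is in contact, with a 4 N push. Finger and bat are moving together (bat y about -0.110, TCP -0.042). Continuing.

```bash
python3 -m handwheel '[{"tx":-0.004,"ty":0,"tz":0,"ax":0,"ay":0,"az":0,"fingers":0},{"tx":-0.008,"ty":0,"tz":0,"ax":0,"ay":0,"az":0,"fingers":0},{"tx":-0.012,"ty":0,"tz":0,"ax":0,"ay":0,"az":0,"fingers":0},{"tx":-0.016,"ty":0,"tz":0,"ax":0,"ay":0,"az":0,"fingers":0},{"tx":-0.020,"ty":0,"tz":0,"ax":0,"ay":0,"az":0,"fingers":0}]'; python3 go.py
python3 -m handwheel '[{"tx":-0.004,"ty":0,"tz":0,"ax":0,"ay":0,"az":0,"fingers":0},{"tx":-0.008,"ty":0,"tz":0,"ax":0,"ay":0,"az":0,"fingers":0},{"tx":-0.012,"ty":0,"tz":0,"ax":0,"ay":0,"az":0,"fingers":0},{"tx":-0.016,"ty":0,"tz":0,"ax":0,"ay":0,"az":0,"fingers":0},{"tx":-0.020,"ty":0,"tz":0,"ax":0,"ay":0,"az":0,"fingers":0}]'; python3 go.py
python3 - <<'E'
from h import *
p=snap('side','side4.png');t=snap('top','top4.png')
for q in (p,t):
  for l in ('bat','pot_centre'):
    for r in ctrl.spot_point(l,q): print(l,round(r['confidence'],2),np.round(r['centre'],4))
E
```

```text
t: 5.25
tcp_pos: [0.5323, -0.0626, 0.0517]
orientation: [0.706, 0.708, 0.0, 0.0]
contact_force: [0.5, 3.3, 0.9]
opening: 0.006
t 5.25 tcp mm [532.25 -62.56  51.7 ] F [0.52 3.26 0.95] yaw 90.22551234916658 q [-0.14  0.44  1.9   0.    0.8  -0.14]
t: 5.88
tcp_pos: [0.5323, -0.0828, 0.0517]
orientation: [0.706, 0.708, 0.0, 0.0]
contact_force: [1.2, 4.1, 1.0]
opening: -0.0
t 5.88 tcp mm [532.33 -82.79  51.69] F [1.23 4.11 0.97] yaw 90.224858841563 q [-0.18  0.44  1.89  0.    0.81 -0.18]
bat 0.74 [0.3987 0.0071 0.01  ]
bat 0.72 [ 0.4006 -0.105   0.0093]
bat 0.71 [ 0.5287 -0.1496  0.0233]
pot_centre 0.77 [ 0.3775 -0.2514  0.0296]
pot_centre 0.54 [ 0.5332 -0.1495  0.0752]
bat 0.52 [0.3961 0.0049 0.0125]
bat 0.45 [ 0.5331 -0.1737  0.0254]
bat 0.43 [ 0.5314 -0.1528  0.027 ]
pot_centre 0.6 [ 0.3794 -0.2482  0.0304]
```

```bash
python3 -m handwheel '[{"tx":-0.004,"ty":0,"tz":0,"ax":0,"ay":0,"az":0,"fingers":0},{"tx":-0.008,"ty":0,"tz":0,"ax":0,"ay":0,"az":0,"fingers":0},{"tx":-0.012,"ty":0,"tz":0,"ax":0,"ay":0,"az":0,"fingers":0},{"tx":-0.015,"ty":0,"tz":0,"ax":0,"ay":0,"az":0,"fingers":0},{"tx":-0.017,"ty":0,"tz":0,"ax":0,"ay":0,"az":0,"fingers":0}]'; python3 go.py
python3 -m handwheel '[{"tx":-0.002,"ty":0,"tz":0,"ax":0,"ay":0,"az":0,"fingers":0},{"tx":-0.004,"ty":0,"tz":0,"ax":0,"ay":0,"az":0,"fingers":0},{"tx":-0.005,"ty":0,"tz":0,"ax":0,"ay":0,"az":0,"fingers":0}]'; python3 go.py
```

```text
t: 6.8
tcp_pos: [0.5321, -0.1002, 0.0516]
orientation: [0.706, 0.709, -0.0, 0.0]
contact_force: [1.0, 2.8, -0.5]
opening: 0.006
t 6.8 tcp mm [ 532.08 -100.21   51.56] F [ 1.05  2.84 -0.54] yaw 90.23461146378702 q [-0.21  0.45  1.88 -0.    0.81 -0.21]
t: 7.18
tcp_pos: [0.5321, -0.1053, 0.0515]
orientation: [0.706, 0.709, -0.0, 0.0]
contact_force: [1.0, 3.3, 1.1]
opening: 0.009
t 7.17 tcp mm [ 532.06 -105.34   51.52] F [0.99 3.32 1.08] yaw 90.23441921883483 q [-0.22  0.45  1.88 -0.    0.81 -0.22]
```

```bash
for i in 1; do :; done; python3 -m handwheel '[{"tx":-0.001,"ty":0,"tz":0,"ax":0,"ay":0,"az":0,"fingers":0},{"tx":-0.002,"ty":0,"tz":0,"ax":0,"ay":0,"az":0,"fingers":0}]'; python3 -m handwheel '[{"tx":-0.001,"ty":0,"tz":0,"ax":0,"ay":0,"az":0,"fingers":0}]'
python3 - <<'E'
from h import *
p=snap('side','side5.png');t=snap('top','top5.png')
a=cv2.resize(p['color'][130:270,180:380],None,fx=3,fy=3,interpolation=2)
b=cv2.resize(t['color'][120:260,270:385],None,fx=3,fy=3,interpolation=2)
cv2.imwrite('pics/c5.png',np.hstack([a[:, :450],b]))
for q in (p,t):
  for l in ('bat','pot_centre','slot_end','slot_corner','slot_start'):
    for r in ctrl.spot_point(l,q)[:3]: print(l,round(r['confidence'],2),np.round(r['centre'],4))
E
```

```text
t: 7.42
tcp_pos: [0.5321, -0.1073, 0.0516]
orientation: [0.706, 0.709, -0.0, 0.0]
contact_force: [0.7, 3.0, -0.1]
opening: 0.005
t: 7.55
tcp_pos: [0.5321, -0.1084, 0.0516]
orientation: [0.706, 0.709, -0.0, 0.0]
contact_force: [1.0, 3.6, -0.1]
opening: 0.005
bat 0.8 [0.3984 0.0015 0.0083]
bat 0.74 [ 0.4003 -0.1047  0.009 ]
bat 0.73 [ 0.5319 -0.1756  0.0257]
pot_centre 0.92 [ 0.3763 -0.2498  0.0299]
pot_centre 0.52 [ 0.5309 -0.1752  0.0736]
slot_end 0.96 [ 0.6468 -0.1776  0.0258]
slot_corner 0.67 [ 0.661  -0.0509  0.0539]
slot_corner 0.64 [ 0.5361 -0.1787  0.0273]
slot_start 0.84 [ 0.5365 -0.0676  0.0257]
bat 0.83 [0.3951 0.0032 0.0116]
pot_centre 0.83 [ 0.3804 -0.246   0.0286]
slot_end 0.93 [ 0.6442 -0.178   0.0236]
slot_start 0.66 [ 0.5372 -0.0621  0.0241]
```

View pics/c5.png

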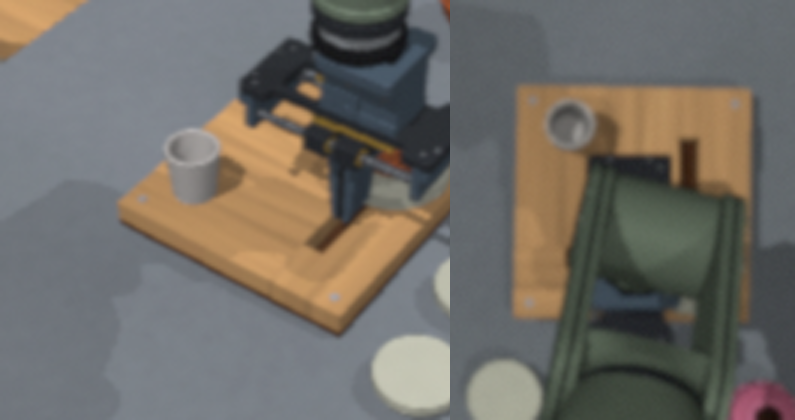

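Vision puts the bat at y of about -0.1755 and the corner at about -0.178. I'll go on in 1 mm steps until the wall answers.

```bash
python3 -m handwheel '[{"tx":-0.001,"ty":0,"tz":0,"ax":0,"ay":0,"az":0,"fingers":0}]';python3 -m handwheel '[{"tx":-0.001,"ty":0,"tz":0,"ax":0,"ay":0,"az":0,"fingers":0}]'
```

```text
t: 8.28
tcp_pos: [0.532, -0.1089, 0.0515]
orientation: [0.706, 0.708, 0.0, -0.0]
contact_force: [0.3, 6.1, 0.4]
opening: 0.002
t: 8.4
tcp_pos: [0.5321, -0.1089, 0.0516]
orientation: [0.706, 0.708, 0.001, -0.001]
contact_force: [1.2, 7.7, 2.0]
opening: 0.004
```

```bash
python3 -m handwheel '[{"tx":-0.001,"ty":0,"tz":0,"ax":0,"ay":0,"az":0,"fingers":0}]'
```

```text
t: 8.52
tcp_pos: [0.5321, -0.1089, 0.0516]
orientation: [0.707, 0.708, 0.001, -0.002]
contact_force: [0.9, 7.3, 1.5]
opening: 0.005
```

The wall is reached: force up to 7 N, no motion, bat y about -0.177. Backing off, lifting, and turning for the second leg.

```bash
python3 -m handwheel '[{"tx":0.006,"ty":0,"tz":0,"ax":0,"ay":0,"az":0,"fingers":0},{"tx":0.018,"ty":0,"tz":-0.002,"ax":0,"ay":0,"az":0,"fingers":0},{"tx":0.02,"ty":0,"tz":-0.04,"ax":0,"ay":0,"az":0,"fingers":0},{"tx":0.02,"ty":0,"tz":-0.09,"ax":0,"ay":0,"az":0,"fingers":0},{"tx":0.02,"ty":0,"tz":-0.13,"ax":0,"ay":0,"az":0,"fingers":0}]'; python3 go.py 0.447 -0.177 0.18 0
```

```text
t: 9.15
tcp_pos: [0.5322, -0.0892, 0.1837]
orientation: [0.706, 0.708, 0.001, -0.001]
contact_force: [1.2, -0.1, -0.7]
opening: 0.002
t 9.15 tcp mm [532.24 -89.17 183.7 ] F [ 1.17 -0.13 -0.68] yaw 90.1274256977838 q [-0.19  0.3   1.72  0.    1.12 -0.19]
shift mm [-87.66 -85.44   3.33] turn deg [-0.12 -0.19 90.13]
```

```bash
python3 -m handwheel '[{"tx":-0.018,"ty":-0.018,"tz":0,"ax":0,"ay":0,"az":10,"fingers":0},{"tx":-0.036,"ty":-0.036,"tz":0,"ax":0,"ay":0,"az":20,"fingers":0},{"tx":-0.054,"ty":-0.054,"tz":0,"ax":0,"ay":0,"az":30,"fingers":0},{"tx":-0.072,"ty":-0.071,"tz":0,"ax":0,"ay":0,"az":40,"fingers":0},{"tx":-0.088,"ty":-0.085,"tz":0,"ax":0,"ay":0,"az":50,"fingers":0}]'; python3 go.py 0.447 -0.177 0.18 0
```

```text
t: 9.78
tcp_pos: [0.4466, -0.1776, 0.1835]
orientation: [0.94, 0.341, 0.001, -0.001]
contact_force: [0.7, -0.7, 0.5]
opening: 0.007
t 9.78 tcp mm [ 446.61 -177.59  183.46] F [ 0.66 -0.7   0.45] yaw 39.818419632719525 q [-0.4   0.21  1.85  0.    1.08  0.47]
shift mm [ 0.67 -0.19  3.46] turn deg [-0.14 -0.09 39.82]
```

```bash
python3 -m handwheel '[{"tx":0,"ty":0,"tz":0,"ax":0,"ay":0,"az":10,"fingers":0},{"tx":0,"ty":0,"tz":0,"ax":0,"ay":0,"az":20,"fingers":0},{"tx":0,"ty":0,"tz":0,"ax":0,"ay":0,"az":30,"fingers":0},{"tx":0.001,"ty":0,"tz":0.002,"ax":0,"ay":0,"az":40,"fingers":0},{"tx":0.001,"ty":0,"tz":0.003,"ax":0,"ay":0,"az":40,"fingers":0}]'; python3 go.py 0.447 -0.177 0.051 0
python3 - <<'E'
from h import *
p=snap('side','side6.png');t=snap('top','top6.png')
a=cv2.resize(p['color'][130:270,180:380],None,fx=3,fy=3,interpolation=2)
b=cv2.resize(t['color'][120:260,270:385],None,fx=3,fy=3,interpolation=2)
cv2.imwrite('pics/c6.png',np.hstack([a[:, :450],b]))
for q in (p,t):
  for l in ('bat','pot_centre','slot_end','slot_corner','slot_start'):
    for r in ctrl.spot_point(l,q)[:3]: print(l,round(r['confidence'],2),np.round(r['centre'],4))
E
```

```text
t: 10.4
tcp_pos: [0.4472, -0.1767, 0.1804]
orientation: [1.0, -0.0, 0.0, -0.001]
contact_force: [0.4, 0.9, 0.6]
opening: 0.007
t 10.4 tcp mm [ 447.23 -176.66  180.44] F [0.43 0.88 0.6 ] yaw -0.036599500823114695 q [-0.4   0.22  1.85  0.    1.07  1.17]
shift mm [ -0.26   0.65 129.44] turn deg [-0.14 -0.01 -0.04]
bat 0.97 [ 0.532  -0.1773  0.0241]
bat 0.65 [ 0.3996 -0.1031  0.0094]
bat 0.64 [0.3993 0.0029 0.007 ]
pot_centre 0.71 [ 0.531  -0.1764  0.073 ]
pot_centre 0.6 [ 0.3772 -0.2511  0.0282]
slot_end 0.67 [ 0.6441 -0.1826  0.0251]
slot_corner 0.85 [ 0.5357 -0.1799  0.0288]
slot_start 0.84 [ 0.5347 -0.0658  0.0282]
bat 0.85 [ 0.5327 -0.1796  0.0269]
bat 0.7 [0.3956 0.0037 0.0136]
pot_centre 0.65 [ 0.5289 -0.1745  0.0737]
pot_centre 0.63 [ 0.3765 -0.2486  0.0312]
slot_end 0.91 [ 0.6463 -0.1761  0.0228]
slot_corner 0.63 [ 0.5317 -0.1769  0.0259]
slot_start 0.98 [ 0.5366 -0.0642  0.025 ]
slot_start 0.19 [ 0.5322 -0.1752  0.0271]
```

View pics/c6.png

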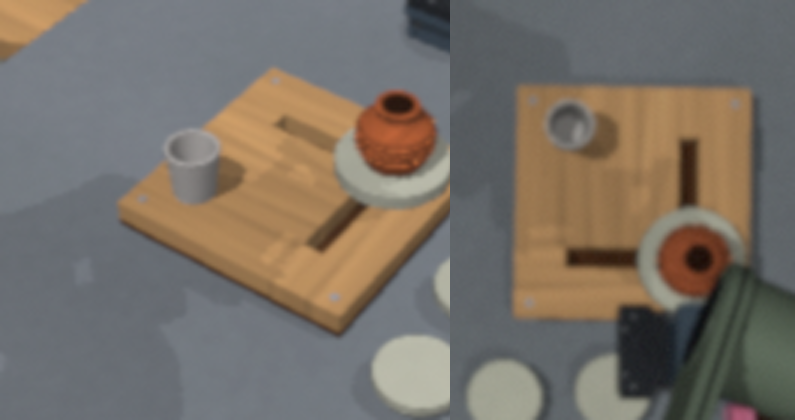

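The bat is at the corner with the pot centred, at (693,258) in the top half. The second leg is open above it and the beaker hasn't moved. Descending behind the bat.

```bash
python3 -m handwheel '[{"tx":0,"ty":0,"tz":0.04,"ax":0,"ay":0,"az":0,"fingers":0},{"tx":0,"ty":0,"tz":0.08,"ax":0,"ay":0,"az":0,"fingers":0},{"tx":0,"ty":0,"tz":0.11,"ax":0,"ay":0,"az":0,"fingers":0},{"tx":0,"ty":0,"tz":0.124,"ax":0,"ay":0,"az":0,"fingers":0},{"tx":0,"ty":0,"tz":0.129,"ax":0,"ay":0,"az":0,"fingers":0}]'; python3 -m handwheel '[{"tx":0.004,"ty":0,"tz":0,"ax":0,"ay":0,"az":0,"fingers":0},{"tx":0.008,"ty":0,"tz":0,"ax":0,"ay":0,"az":0,"fingers":0},{"tx":0.012,"ty":0,"tz":0,"ax":0,"ay":0,"az":0,"fingers":0},{"tx":0.015,"ty":0,"tz":0,"ax":0,"ay":0,"az":0,"fingers":0},{"tx":0.018,"ty":0,"tz":0,"ax":0,"ay":0,"az":0,"fingers":0}]';python3 go.py 0.578 -0.177 0.051 0
```

```text
t: 11.62
tcp_pos: [0.4476, -0.1767, 0.0512]
orientation: [1.0, -0.001, 0.0, -0.001]
contact_force: [-0.1, 0.7, 0.8]
opening: 0.002
t: 12.25
tcp_pos: [0.4637, -0.1763, 0.0511]
orientation: [1.0, -0.001, -0.002, -0.002]
contact_force: [-5.5, -0.3, 3.8]
opening: 0.004
t 12.25 tcp mm [ 463.67 -176.29   51.1 ] F [-5.47 -0.29  3.76] yaw -0.13540415619635365 q [-0.39  0.39  1.98  0.    0.77  1.18]
shift mm [114.33   0.43  -0.4 ] turn deg [-0.22  0.25 -0.14]
```

```bash
python3 -m handwheel '[{"tx":0.003,"ty":0,"tz":0,"ax":0,"ay":0,"az":0,"fingers":0},{"tx":0.006,"ty":0,"tz":0,"ax":0,"ay":0,"az":0,"fingers":0},{"tx":0.009,"ty":0,"tz":0,"ax":0,"ay":0,"az":0,"fingers":0},{"tx":0.012,"ty":0,"tz":0,"ax":0,"ay":0,"az":0,"fingers":0}]';python3 go.py 0.578 -0.177 0.051 0
python3 - <<'E'
from h import *
p=snap('side','side7.png');t=snap('top','top7.png')
a=cv2.resize(p['color'][130:270,180:380],None,fx=3,fy=3,interpolation=2)
b=cv2.resize(t['color'][120:260,270:385],None,fx=3,fy=3,interpolation=2)
cv2.imwrite('pics/c7.png',np.hstack([a[:, :450],b]))
for q in (p,t):
  for l in ('bat','pot_centre'):
    for r in ctrl.spot_point(l,q)[:3]: print(l,round(r['confidence'],2),np.round(r['centre'],4))
E
```

```text
t: 12.75
tcp_pos: [0.4736, -0.1758, 0.0509]
orientation: [1.0, -0.001, -0.005, -0.003]
contact_force: [-5.3, -0.5, 4.1]
opening: 0.005
t 12.75 tcp mm [ 473.58 -175.8    50.93] F [-5.32 -0.48  4.12] yaw -0.11926314026179284 q [-0.38  0.41  1.96  0.    0.78  1.19]
shift mm [104.42   0.98  -1.03] turn deg [-0.29  0.52 -0.12]
bat 0.8 [ 0.5414 -0.1759  0.0217]
bat 0.74 [ 0.4004 -0.105   0.0095]
bat 0.72 [0.3997 0.0024 0.0074]
pot_centre 0.66 [ 0.5426 -0.1771  0.0707]
pot_centre 0.65 [ 0.3764 -0.2476  0.0309]
bat 0.82 [0.3988 0.0045 0.0116]
bat 0.59 [ 0.4046 -0.1037  0.0123]
bat 0.58 [ 0.5409 -0.1767  0.0261]
pot_centre 0.65 [ 0.5422 -0.1767  0.0753]
pot_centre 0.59 [ 0.382  -0.2449  0.0273]
```

View pics/c7.png

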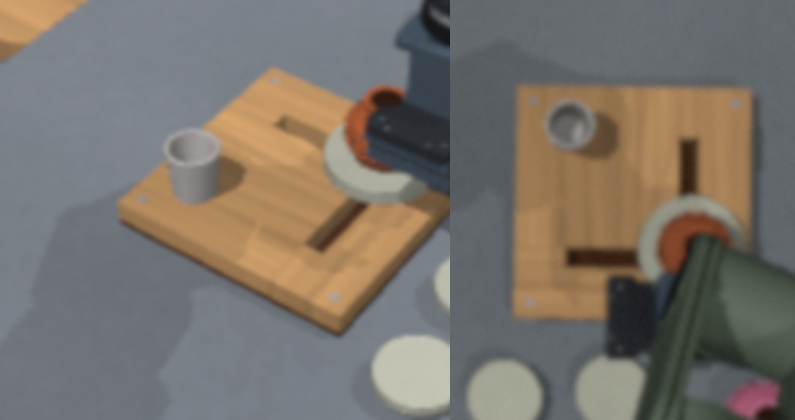

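Contact is good: bat x about 0.541 for TCP 0.4736. The pot is centred and clear of the gripper body. Small tilt and drift errors are building up, so I'll correct those as I push.

```bash
python3 -m handwheel '[{"tx":0.004,"ty":0,"tz":-0.0005,"ax":0,"ay":0.2,"az":0,"fingers":0},{"tx":0.008,"ty":0.0005,"tz":-0.0005,"ax":0,"ay":0.5,"az":0,"fingers":0},{"tx":0.012,"ty":0.0005,"tz":-0.0005,"ax":-0.3,"ay":0.5,"az":0,"fingers":0},{"tx":0.016,"ty":0.001,"tz":-0.0005,"ax":-0.3,"ay":0.5,"az":0,"fingers":0},{"tx":0.02,"ty":0.001,"tz":-0.0005,"ax":-0.3,"ay":0.5,"az":0,"fingers":0}]';python3 go.py 0.578 -0.177 0.051 0
```

```text
t: 13.68
tcp_pos: [0.4946, -0.1769, 0.0511]
orientation: [1.0, -0.001, 0.001, 0.0]
contact_force: [-3.4, 0.9, 0.1]
opening: 0.004
t 13.68 tcp mm [ 494.63 -176.88   51.14] F [-3.39  0.95  0.06] yaw -0.12937255069771292 q [-0.37  0.43  1.92  0.    0.79  1.21]
shift mm [83.37 -0.07  0.26] turn deg [ 0.02 -0.08 -0.13]
```

```bash
python3 -m handwheel '[{"tx":0.004,"ty":0,"tz":0,"ax":0,"ay":0,"az":0,"fingers":0},{"tx":0.008,"ty":0,"tz":0,"ax":0,"ay":0,"az":0,"fingers":0},{"tx":0.012,"ty":0,"tz":0,"ax":0,"ay":0,"az":0,"fingers":0},{"tx":0.016,"ty":0,"tz":0,"ax":0,"ay":0,"az":0,"fingers":0},{"tx":0.02,"ty":0,"tz":0,"ax":0,"ay":0,"az":0,"fingers":0}]';python3 go.py 0.578 -0.177 0.051 0
python3 -m handwheel '[{"tx":0.004,"ty":0,"tz":0,"ax":0,"ay":0,"az":0,"fingers":0},{"tx":0.008,"ty":0,"tz":0,"ax":0,"ay":0,"az":0,"fingers":0},{"tx":0.012,"ty":0,"tz":0,"ax":0,"ay":0,"az":0,"fingers":0},{"tx":0.016,"ty":0,"tz":0,"ax":0,"ay":0,"az":0,"fingers":0},{"tx":0.02,"ty":0,"tz":0,"ax":0,"ay":0,"az":0,"fingers":0}]';python3 go.py 0.578 -0.177 0.051 0
python3 - <<'E'
from h import *
p=snap('side','side8.png');t=snap('top','top8.png')
for q in (p,t):
  for l in ('bat','pot_centre'):
    for r in ctrl.spot_point(l,q)[:3]: print(l,round(r['confidence'],2),np.round(r['centre'],4))
E
```

```text
t: 14.3
tcp_pos: [0.515, -0.177, 0.0512]
orientation: [1.0, -0.001, 0.001, 0.0]
contact_force: [-3.1, 0.6, -1.1]
opening: 0.008
t 14.3 tcp mm [ 514.98 -176.95   51.16] F [-3.11  0.57 -1.14] yaw -0.12654330373917422 q [-0.35  0.45  1.88  0.    0.81  1.22]
shift mm [63.02 -0.09  0.26] turn deg [ 0.02 -0.09 -0.13]
t: 14.92
tcp_pos: [0.5353, -0.177, 0.0512]
orientation: [1.0, -0.001, 0.001, 0.0]
contact_force: [-2.6, -0.1, -1.1]
opening: 0.002
t 14.93 tcp mm [ 535.34 -177.03   51.16] F [-2.59 -0.14 -1.13] yaw -0.13054262179869114 q [-0.34  0.48  1.83  0.    0.83  1.23]
shift mm [42.66 -0.12  0.24] turn deg [ 0.02 -0.1  -0.13]
bat 0.95 [ 0.6047 -0.1779  0.0241]
bat 0.73 [ 0.3994 -0.1023  0.0087]
bat 0.65 [0.3997 0.0016 0.0088]
pot_centre 0.75 [ 0.6035 -0.1782  0.0766]
pot_centre 0.68 [ 0.38   -0.2491  0.0326]
bat 0.95 [0.3984 0.0018 0.0111]
bat 0.85 [ 0.4032 -0.1039  0.0139]
bat 0.82 [ 0.6071 -0.1815  0.0264]
pot_centre 0.57 [ 0.602  -0.1736  0.0724]
pot_centre 0.51 [ 0.573  -0.4355  0.0227]
```

```bash
python3 -m handwheel '[{"tx":0.004,"ty":0,"tz":0,"ax":0,"ay":0,"az":0,"fingers":0},{"tx":0.008,"ty":0,"tz":0,"ax":0,"ay":0,"az":0,"fingers":0},{"tx":0.012,"ty":0,"tz":0,"ax":0,"ay":0,"az":0,"fingers":0},{"tx":0.016,"ty":0,"tz":0,"ax":0,"ay":0,"az":0,"fingers":0},{"tx":0.02,"ty":0,"tz":0,"ax":0,"ay":0,"az":0,"fingers":0}]';python3 go.py 0.578 -0.177 0.051 0
python3 -m handwheel '[{"tx":0.003,"ty":0,"tz":0,"ax":0,"ay":0,"az":0,"fingers":0},{"tx":0.006,"ty":0,"tz":0,"ax":0,"ay":0,"az":0,"fingers":0},{"tx":0.008,"ty":0,"tz":0,"ax":0,"ay":0,"az":0,"fingers":0},{"tx":0.010,"ty":0,"tz":0,"ax":0,"ay":0,"az":0,"fingers":0},{"tx":0.012,"ty":0,"tz":0,"ax":0,"ay":0,"az":0,"fingers":0}]';python3 go.py 0.578 -0.177 0.051 0
```

```text
t: 15.85
tcp_pos: [0.5562, -0.1773, 0.0516]
orientation: [1.0, -0.001, 0.002, 0.001]
contact_force: [-4.1, -0.6, 0.2]
opening: 0.005
t 15.85 tcp mm [ 556.18 -177.3    51.62] F [-4.05 -0.57  0.21] yaw -0.13258429717715375 q [-0.33  0.5   1.78  0.    0.85  1.24]
shift mm [21.82 -0.35  0.71] turn deg [ 0.06 -0.22 -0.13]
t: 16.48
tcp_pos: [0.5683, -0.1774, 0.0516]
orientation: [1.0, -0.001, 0.002, 0.001]
contact_force: [-3.2, 0.1, 0.3]
opening: 0.003
t 16.48 tcp mm [ 568.31 -177.35   51.62] F [-3.2   0.06  0.33] yaw -0.14008601764813716 q [-0.32  0.51  1.76  0.    0.87  1.25]
shift mm [ 9.69 -0.38  0.66] turn deg [ 0.06 -0.22 -0.14]
```

```bash
python3 -m handwheel '[{"tx":0.0015,"ty":0,"tz":0,"ax":0,"ay":0,"az":0,"fingers":0},{"tx":0.003,"ty":0,"tz":0,"ax":0,"ay":0,"az":0,"fingers":0},{"tx":0.0045,"ty":0,"tz":0,"ax":0,"ay":0,"az":0,"fingers":0},{"tx":0.006,"ty":0,"tz":0,"ax":0,"ay":0,"az":0,"fingers":0}]';
python3 -m handwheel '[{"tx":0.001,"ty":0,"tz":0,"ax":0,"ay":0,"az":0,"fingers":0},{"tx":0.002,"ty":0,"tz":0,"ax":0,"ay":0,"az":0,"fingers":0}]'
python3 -m handwheel '[{"tx":0.001,"ty":0,"tz":0,"ax":0,"ay":0,"az":0,"fingers":0}]'
```

```text
t: 16.98
tcp_pos: [0.5745, -0.1774, 0.0516]
orientation: [1.0, -0.001, 0.002, 0.001]
contact_force: [-3.1, 0.2, -0.1]
opening: 0.009
t: 17.23
tcp_pos: [0.5765, -0.1774, 0.0516]
orientation: [1.0, -0.001, 0.002, 0.001]
contact_force: [-3.3, 0.1, 0.1]
opening: 0.007
t: 17.35
tcp_pos: [0.5766, -0.1773, 0.0516]
orientation: [1.0, -0.001, 0.001, 0.0]
contact_force: [-6.1, -0.6, 3.2]
opening: 0.002
```

```bash
python3 -m handwheel '[{"tx":0.0015,"ty":0,"tz":0,"ax":0,"ay":0,"az":0,"fingers":0}]'
python3 -m handwheel '[{"tx":0.0015,"ty":0,"tz":0,"ax":0,"ay":0,"az":0,"fingers":0}]'
```

```text
t: 17.48
tcp_pos: [0.5767, -0.1773, 0.0517]
orientation: [1.0, -0.001, -0.001, 0.0]
contact_force: [-7.4, 0.2, 3.1]
opening: 0.007
t: 17.6
tcp_pos: [0.5767, -0.1773, 0.0517]
orientation: [1.0, -0.001, -0.002, 0.0]
contact_force: [-6.9, -1.0, 3.4]
opening: 0.002
```

The bat is hard home: force doubled and motion stopped at bat x of about 0.645. Backing off and checking.

```bash
python3 -m handwheel '[{"tx":-0.006,"ty":0,"tz":0,"ax":0,"ay":0,"az":0,"fingers":0},{"tx":-0.02,"ty":0,"tz":0,"ax":0,"ay":0,"az":0,"fingers":0},{"tx":-0.05,"ty":0,"tz":-0.03,"ax":0,"ay":0,"az":0,"fingers":0},{"tx":-0.08,"ty":0,"tz":-0.08,"ax":0,"ay":0,"az":0,"fingers":0},{"tx":-0.12,"ty":0,"tz":-0.13,"ax":0,"ay":0,"az":0,"fingers":0}]'
python3 -m handwheel '[{"tx":-0.04,"ty":0.03,"tz":0,"ax":0,"ay":0,"az":0,"fingers":0},{"tx":-0.07,"ty":0.08,"tz":0,"ax":0,"ay":0,"az":0,"fingers":0},{"tx":-0.08,"ty":0.12,"tz":0,"ax":0,"ay":0,"az":0,"fingers":0},{"tx":-0.08,"ty":0.15,"tz":0,"ax":0,"ay":0,"az":0,"fingers":0}]'
python3 - <<'E'
from h import *
p=snap('side','side9.png');t=snap('top','top9.png')
a=cv2.resize(p['color'][130:270,200:350],None,fx=3,fy=3,interpolation=2)
b=cv2.resize(t['color'][120:260,270:385],None,fx=3,fy=3,interpolation=2)
cv2.imwrite('pics/c9.png',np.hstack([a,b]))
for q in (p,t):
  for l in ('bat','pot_centre','slot_end','beaker_mid','bowl_mid','jar_mid'):
    for r in ctrl.spot_point(l,q)[:3]: print(l,round(r['confidence'],2),np.round(r['centre'],4))
E
```

```text
t: 18.23
tcp_pos: [0.4576, -0.1771, 0.1825]
orientation: [1.0, -0.001, -0.002, 0.0]
contact_force: [-0.3, -1.3, 0.6]
opening: 0.007
t: 18.73
tcp_pos: [0.3762, -0.3285, 0.1833]
orientation: [1.0, -0.002, -0.001, 0.001]
contact_force: [0.1, 0.2, 0.5]
opening: 0.009
bat 0.89 [ 0.6453 -0.1772  0.0258]
bat 0.81 [0.4002 0.004  0.0069]
bat 0.66 [ 0.3993 -0.1025  0.0081]
pot_centre 0.97 [ 0.3777 -0.248   0.0307]
pot_centre 0.55 [ 0.6448 -0.1795  0.0726]
slot_end 0.78 [ 0.6474 -0.1797  0.0268]
bowl_mid 0.8 [ 0.5769 -0.4349  0.0235]
bowl_mid 0.15 [0.5216 0.3915 0.0242]
jar_mid 0.6 [0.5249 0.3919 0.0265]
jar_mid 0.33 [ 0.5929 -0.1266 -0.0007]
bat 0.84 [0.3989 0.0074 0.0103]
bat 0.77 [ 0.6451 -0.1783  0.0271]
bat 0.59 [ 0.4027 -0.1041  0.0139]
pot_centre 0.65 [ 0.6458 -0.175   0.0726]
pot_centre 0.64 [ 0.3758 -0.247   0.0293]
slot_end 0.78 [ 0.6455 -0.1752  0.0227]
beaker_mid 0.46 [ 0.661  -0.0579  0.0514]
bowl_mid 0.91 [ 0.5755 -0.436   0.0235]
jar_mid 0.69 [0.5229 0.3912 0.023 ]
```

View pics/c9.png

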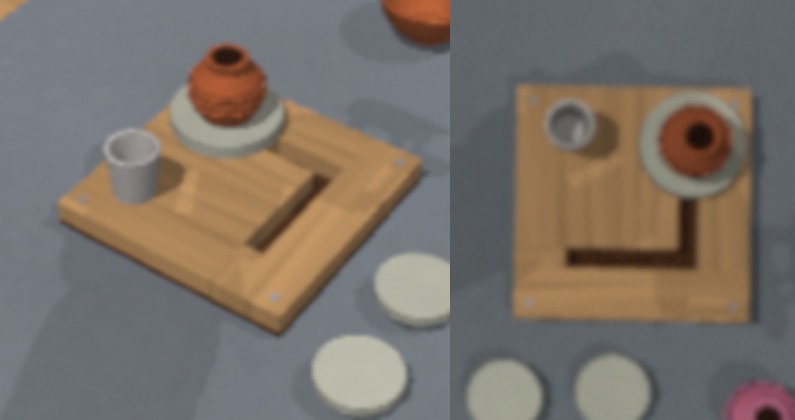

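The bat sits at the far end of the slot, at (693,143) in the top half, with the pot upright and centred on it. The bystanders are where they started and the arm is clear, so I'm handing in.

```bash
python3 -c "
from plant import ctrl
print(ctrl.job_done())"
```

```text
the job is handed in; nothing more can be done
None
```

I pushed the bat along the first leg to the corner wall, then along the second leg to the slot's far end, and handed the job in at about 19 s. `ctrl.job_done()` reports no verdict, so the result below rests on my own checks.

- **Pushing:** I used the shut fingertips against the bat's rim, moving about 3–4 mm per step. Measured force was about 3–5.5 N while sliding and under 8 N against each wall. At both walls the force rose and the motion stopped.
- **Bat:** the last pictures put it at (0.645, −0.178), which is within about 3 mm of where the network places the slot's end. It lies flat.
- **Pot:** it is upright and centred on the bat to within about 3 mm, which is as fine as the vision resolves. I saw no sign of the gripper touching it.
- **Bystanders:** the beaker, bowl and jar read within about 4 mm of where they started, which is the measurement noise. The beaker was detected only in the top picture at the end, but the side picture shows it standing in place.
- **Arm:** it was clear of everything when I handed in.
- **What went off:** in the second leg a small tool tilt of about 0.5° and an upward force of about 4 N built up, which I corrected during the push. My first overlay of the board was a few millimetres off, so I relied on feeling the walls instead.

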